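# Check the slip clutch of a jump-ring winder

### The arm

A 7-joint arm with a two-finger parallel gripper is mounted at the origin on a cart in front of the work surface, level with it; the furniture and walls round the work are solid. World frame = base frame: x ahead of the robot, y to its left, z up, the work surface at z = 0. Lengths are in m, angles in degrees, forces in N, time in s.
With the tool pointing down it reaches from about 0.425 to 0.875 m from the base axis. Payload 4.7 kg.
Tool frame: the origin (TCP) lies between the finger pads; the fingertips stand 19 mm ahead of it and the grasp point (between the pads) is the TCP; x points along the fingers, z is the direction in which the jaws open and shut, and the axes are right-handed (so a half turn about x gives the same grasp; the last joint's range is limited). The gripper opens to 87 mm and grips with 3 to 60 N. Pads are 19 mm wide; open, the fingers measure 117 mm over their backs; the gripper's body (75 mm by 190 mm) begins 51 mm behind the grasp point.
Start: joints at [76.667, 18.392, -4.016, 83.108, 1.295, 78.541, -3.26], TCP at [0.159, -0.63, 0.242] pointing down, gripper open.
Joint ranges: [-163.93, 163.93], [-17.29, 119.83], [-79.2, 71.16], [3.27, 140.29], [-89.18, 269.18], [5.43, 117.66], [-154.24, 154.24]. Speed limits (degrees/s): [147.25, 147.25, 180, 180, 180, 180, 180].

### API

Orientations are given as [roll, pitch, yaw] about the fixed x, y, z axes, in that order (R = Rz(yaw) Ry(pitch) Rx(roll)).
In Python, from cell import monitor, read_camera, camera_model, env, regions_of gives the robot as it stands. The module is installed in compiled form; this text tells all that it offers.
- The arm moves only by the tool step_arm, never from a script. Its argument "deltas" is a list of rows, each a list of 5 numbers: the gripper's target within -1 to 1 (fully open at 1, half-way at 0, shut at -1), then the shift along the tool's x, y, z in m, then the turn about the tool's x in degrees. A call has 1 to 12 rows; each row is the pose to reach, as a shift and turn from the pose commanded when the call began, along the tool's axes at that moment; what a row does not reach only later rows make up. A row lasts 1/8 s, in which the tool goes at most 62.5 mm and 10.7 degrees, less where a joint would pass 70% of its speed; a pose out of reach is approached as far as the arm can. A call with a gripper value outside its range is refused whole. The fingers move at their own pace and stop on an object; "newtons" is the grip in N (left out, the last holds). Time passes only in rows, so rows that repeat a pose let the fingers close. It gives the time, the measured TCP pose, the force and the opening at its end, in the units of the state.
- monitor.get_obs(): the state, without advancing time (a new reading comes with each control period).
- read_camera(name): name is "side" or "top" or "wrist"; returns (picture, depth): 420x560x3 uint8, red, green, blue; 420x560 float32, m along the optical axis (not along the pixel's ray), 0 where there is no reading.
- camera_model(name): a dict with "fx", "fy", "cx", "cy" (pixels), "xyz" and "attitude" of the camera in the world. Camera axes: x right, y down, z forward; pixel columns grow to the right and rows downward; lengths in m; the calibration is good to about 2 mm. A picture is of the moment at which its call begins: read the wrist's pose just before it. camera_model takes no time and is no camera call; for the wrist camera it gives the pose at the moment of the call.
- env.sign_off(): hands the job in, once; it reports no verdict.
Trained networks look in the newest picture that a camera, given by its name, has taken for a name from the list of things; names that differ only in an ending like _2 or _b are one class to them, and where a whole thing is asked for, a point or a joint stands for the part that bears it (a point fixed in the world has none). Each returns a list of dicts, best first, with "p" (0 to 1); they miss things now and then, are a little off and sometimes report something else, mostly with a low value. They report only what shows in the picture. A call takes as long as a camera call.
- regions_of(camera, thing): "pixels" (420x560 bool, what is visible of it) and "pixel" ([column, row] in pixels, amid what is visible of it).
The state is a dict: "time_s": time; "qpos": joint angles; "joint_velocities": joint speeds; "effort": joint torques, N m; "tool_pos": TCP position; "tool_rot": TCP orientation; "force": force on the tool from outside, world axes, zero at the start; "wrist_torque": the same for the moment, N m; "grip_width": finger opening in m.
Only numpy, scipy, OpenCV 4.12 (cv2) and the standard library are available. Lean on these libraries where they do the work, as an engineer would, in place of code of your own. Each camera call takes 0.05 s, during which the arm holds its last target. There are 200 camera calls.

### The job

Check that the slip clutch of the jump-ring winder lets go: turn the winder's rotary switch to on, then reach down into the narrow gap behind its upright bracket, take the hidden hexagonal head of the spindle bolt between the fingers and hold it from turning while the toothed drive wheel in front keeps running. Keep it stopped for at least three seconds and finish still gripping it, with the switch on and the wheel running, so that a workmate can set the clutch nut; leave the other things on the bench where they are.

Things in the scene. Friction and masses are not known exactly. Their poses are not given: they have to be found in the camera images.
- winder: winder, fixed; grey base 148 x 90 mm, steel bracket plate across its front, gear housing behind. Origin: on the board under the spindle axis, in the plane of the bracket's rear face. x points level from the bracket back into the gap, y left seen from the front, z up. Housing: x 46 to 138, y -42 to +42, top z 78 mm; black battery behind to x 166. Wheel, nut and rod stand in front, x -8 to -134 mm
- gap (a point): middle of the gap between bracket and gear housing at the spindle's height: x 23, y 0, z 85 mm in the winder's frame, axes as the winder's. Gap 46 mm wide in x, open above and at both sides. Bracket plate: 8 mm thick, y -40 to +40, top 27 mm above this point. Below, nothing reaches higher than z 43 mm (winder's frame: thin drive shaft at z 37, side gussets z 43)
- bolt_head (a point): centre of the spindle bolt's hexagonal head, on the spindle axis, 15 mm behind the bracket's rear face, z 85 mm in the winder's frame: 24 mm across flats, 27.7 across corners, 14 mm long (8 to 22 mm behind the bracket); before it a 18 mm shank and 26 mm collar (first 3 mm). Site x axis: the spindle axis, pointing back; turns with the bolt. The clutch drags the bolt with 0.06 N m; held, it slips
- spindle: the spindle bolt with its head, nut and winding rod (200 g), which turns as one; origin on the spindle axis 15.5 mm in front of the bracket's rear face; x axis along the spindle, pointing back
- switch_grip (a point): centre of the rotary switch's handle, on the gear housing: an upright black bar 36 mm long, 11 thick, 22 high (11 mm above and below this point) on a disc 35 mm wide and 5 high; 74 mm behind the bracket's rear face on the winder's centre line, z 96.5 mm in its frame. Site x axis: along the bar to its white-lined end; z up
- switch_handle (a joint): rotary switch, rad: 0 = off (marked end 30 degrees left of straight back), 1.047 = on (30 degrees right); turns clockwise seen from above about the vertical through switch_grip, snaps into a detent at each end; about 0.15 N m takes it over the middle
- drive_wheel (a joint): turn of the toothed drive wheel in front of the bracket (68 mm wide), rad, growing clockwise seen from the front; runs at about 0.6 to 0.8 rad/s by itself while the switch is on, stands while it is off
- pliers_round: turquoise-handled pliers, 127 x 36 x 13 mm, lying on the board to the right of the winder: leave alone; origin under the middle
- marker_pen: black pen with a blue cap, 134 x 12 mm, lying near the board's front right: leave alone; origin under the middle
- tray_jar: small white jar with a red lid, 37 x 26 mm: leave alone; origin under the middle
- loupe: small folding loupe, 36 x 18 x 13 mm: leave alone; origin under the middle
- lamp_pole (a point): point on the thin black pole (10 mm) of a fixed floor lamp, an obstacle between robot and winder; the pole slants up through world points (0.34, 0.00, 0.00) and (0.54, 0.145, 0.70). Its white double arm runs from (0.39, -0.21, 0.04) up to (0.595, -0.24, 0.47) and back to the pole's top (0.54, 0.145, 0.75); its white head hangs near (0.28, -0.17), top z 0.12

How it is judged (in metres and radians):
On the way, in this order (a step that is already met when the one before it is completed fails the run):
1. the switch is on and the drive wheel runs (value of joint switch_handle above 0.9 rad and velocity of joint drive_wheel above 0.2 rad/s), for 0.3 s.
2. the bolt head is gripped and stands still for three seconds while the drive wheel runs (all of step 1 and angular speed of spindle below 0.15 rad/s and contact force between the fingers and spindle above 4 N and distance between the grasp point and bolt_head below 0.02 m), for 3 s.
At the end, for the whole second after the job is handed in: the switch is on, the drive wheel turns (over 0.2 rad/s), the spindle bolt stands still (under 0.15 rad/s), and the fingers grip its head behind the bracket (over 4 N, grasp point within 20 mm of the head's centre) (all of step 2); the arm keeps its last pose, push and grip.
It fails at once if one of the loose things beside the winder is pushed more than 3 cm away (distance of any of pliers_round, marker_pen, tray_jar, loupe from where it was at the start of the episode above 0.03 m).
It also fails if it takes over 58 s, if anything falls off the work surface, if the arm or the gripper's body presses on something with over 40 N, if the wrist force passes 120 N, or if a joint passes its speed limit or range.

## Working session

There is one attempt and no reset: what is moved stays moved. The work goes in short steps, Python scripts to look and compute and a tool call to move; the robot and the scene stay as the last step left them, time stands still between calls to the robot, and variables do not carry over. Pictures are saved under pics/ and viewed, about 8 in all and at most 12, crops included, and the job is handed in when it is done.

Besides the shell and the picture viewer there is one more tool, called after "Emit:" as name(argument=value, ...) on one line, values as JSON. step_arm: Moves the arm, as the interface text tells. Its arguments: {"type":"object","properties":{"deltas":{"type":"array"},"newtons":{"type":"number"}},"required":["deltas"]}

```bash
mkdir -p pics
cat > h.py <<'E'
import numpy as np, cv2
from scipy.spatial.transform import Rotation as R
from cell import monitor, read_camera, camera_model, env, regions_of
def pose():
    o=monitor.get_obs(); return o
def cam(name,fn=None):
    m=camera_model(name); p,d=read_camera(name)
    if fn: cv2.imwrite('pics/'+fn,p[:,:,::-1])
    return m,p,d
def camrot(m):
    a=np.array(m['attitude'],float)
    if a.shape==(3,3): return a
    return R.from_euler('xyz',a,degrees=True).as_matrix()
def cloud(m,d):
    v,u=np.indices(d.shape)
    P=np.stack([(u-m['cx'])/m['fx']*d,(v-m['cy'])/m['fy']*d,d],-1)
    return P@camrot(m).T+np.array(m['xyz'])
def trot(o): 
    return R.from_euler('xyz',o['tool_rot'],degrees=True).as_matrix()
E
python3 - <<'E'
from h import *
print(monitor.get_obs())
for n in ['side','top']:
    m,p,d=cam(n,n+'1.png'); print(n,m)
    C=cloud(m,d)
    for t in ['winder','switch_grip','bolt_head','pliers_round','drive_wheel']:
        for r in regions_of(n,t)[:2]:
            k=r['pixels']&(d>0); print(t,round(r['p'],2),np.round(r['pixel']),k.sum(),np.round(np.median(C[k],0),3) if k.any() else '')
print(camera_model('wrist'))
a=cv2.imread('pics/side1.png');b=cv2.imread('pics/top1.png')
E
```

```text
{'time_s': 0.0, 'qpos': array([76.670009  , 18.43848371, -4.01425645, 83.17744988,  1.29442609,
       78.54110279, -3.25945463]), 'joint_velocities': array([-0.00204255,  0.00103716, -0.01631299,  0.02590421, -0.04164998,
       -0.06275635, -0.09166505]), 'effort': array([-2.30766454e-04, -4.91282701e+01, -4.03702240e-01, -3.12526023e+01,
       -6.39276858e-02,  4.38099552e-02,  1.71464258e-04]), 'tool_pos': array([ 0.15857594, -0.62980301,  0.24044552]), 'tool_rot': array([-177.04957   ,   89.8880256 ,  107.08944787]), 'force': array([0.2929167 , 0.14953432, 0.23095293]), 'wrist_torque': array([-0.03745995, -0.01401918, -0.08426645]), 'grip_width': 0.08680844473650606}
side {'fx': 484.8991037987268, 'fy': 484.8991037987268, 'cx': 273.9067043716792, 'cy': 213.73728003002444, 'xyz': array([ 0.45235166, -0.54825181,  0.72057364]), 'attitude': array([-124.87250787,   -0.22335045,   -6.35595013])}
winder 0.72 [313. 245.] 3854 [0.627 0.254 0.075]
switch_grip 0.43 [319. 228.] 178 [0.638 0.278 0.094]
bolt_head 0.68 [278. 248.] 309 [0.546 0.219 0.095]
bolt_head 0.27 [294. 317.] 399 [0.574
[... 338 characters left out ...]
tude': array([-174.45959119,   -0.4287842 ,  -88.32576402])}
winder 0.72 [325. 224.] 199 [0.526 0.079 0.016]
winder 0.65 [251. 178.] 2690 [0.631 0.281 0.084]
switch_grip 0.51 [244. 171.] 141 [0.641 0.287 0.101]
bolt_head 0.77 [265. 209.] 231 [0.555 0.233 0.099]
bolt_head 0.47 [326. 220.] 174 [0.529 0.073 0.016]
pliers_round 0.55 [321. 200.] 340 [0.585 0.102 0.016]
drive_wheel 0.7 [266. 208.] 417 [0.557 0.233 0.102]
drive_wheel 0.54 [245. 171.] 155 [0.641 0.287 0.095]
{'fx': 301.41157507955455, 'fy': 301.41157507955455, 'cx': 274.228059154284, 'cy': 213.9146209306141, 'xyz': array([ 0.23517501, -0.61004604,  0.38424713]), 'attitude': array([ 1.63345237e+02, -6.03211062e-02, -7.58837569e+01])}
```

Run:
```python
import cv2,numpy as np
a=cv2.imread('pics/side1.png')[150:350,200:400];b=cv2.imread('pics/top1.png')[110:310,180:380]
cv2.imwrite('pics/c1.png',np.hstack([cv2.resize(x,(400,400),interpolation=cv2.INTER_CUBIC) for x in(a,b)]))
```

```text
(no output)
```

View pics/c1.png

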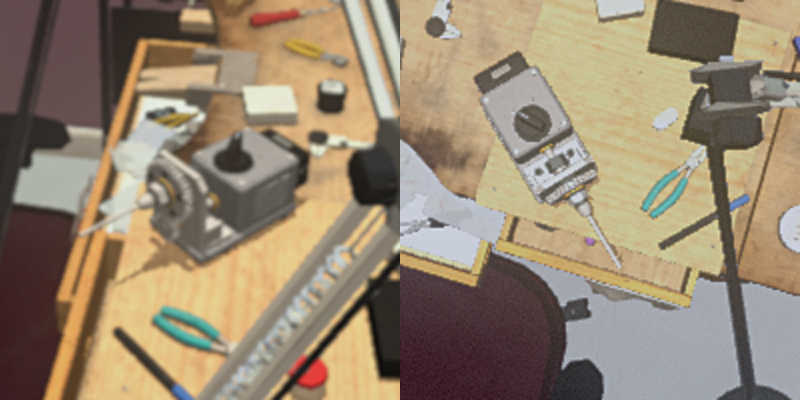

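View pics/top1.png

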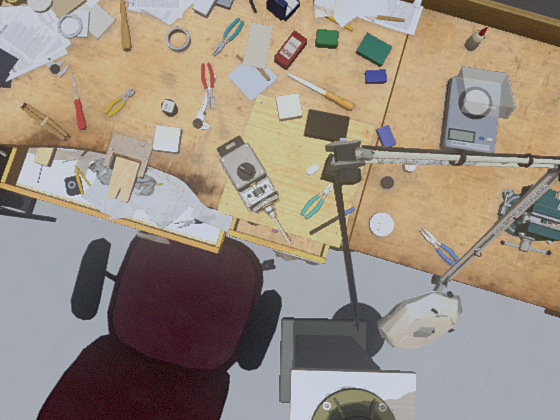

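```bash
cat > fit.py <<'E'
from h import *
o=monitor.get_obs(); print(np.round(trot(o),2), np.round(o['qpos'],1))
for n in ['top','side']:
    m,p,d=cam(n); np.savez(n+'.npz',d=d); C=cloud(m,d)
    near=(abs(C[...,0]-.62)<.16)&(abs(C[...,1]-.26)<.13)
    k=near&(C[...,2]>.070)&(C[...,2]<.086)
    kk=cv2.morphologyEx(k.astype(np.uint8),cv2.MORPH_OPEN,np.ones((2,2)))
    nl,L,S,_=cv2.connectedComponentsWithStats(kk); i=1+S[1:,4].argmax()
    # fill switch
    P=C[L==i]; print(n,len(P),'z',np.round(np.percentile(P[:,2],[10,50,90]),4))
    r=cv2.minAreaRect((P[:,:2]*1000).astype(np.float32)); print('housing rect',r)
    s=near&(C[...,2]>.097)&(C[...,2]<.113)
    Q=C[s]; c=np.array(r[0])/1000; Q=Q[np.linalg.norm(Q[:,:2]-c,axis=1)<.04]
    q=Q.mean(0); w,v=np.linalg.eigh(np.cov(Q[:,:2].T)); a=np.degrees(np.arctan2(v[1,1],v[0,1]))
    print('switch',len(Q),np.round(q,4),'bar dir',a)
    b=near&(C[...,2]>.104)&(C[...,2]<.118); B=C[b]; B=B[np.linalg.norm(B[:,:2]-c,axis=1)>.05]
    if len(B)>3: print('bracket',len(B),cv2.minAreaRect((B[:,:2]*1000).astype(np.float32)))
E
python3 fit.py
```

```text
[[-0.    0.97  0.24]
 [-0.    0.24 -0.97]
 [-1.   -0.    0.  ]] [76.7 18.4 -4.  83.1  1.3 78.5 -3.3]
top 993 z [0.0725 0.0827 0.0864]
housing rect ((594.595458984375, 251.3385467529297), (296.36944580078125, 91.54666137695312), 33.32837677001953)
switch 130 [0.5837 0.246  0.1038] bar dir 77.82671445957902
bracket 64 ((603.4290161132812, 257.9696960449219), (130.9152374267578, 21.731525421142578), 36.065834045410156)
side 1000 z [0.0716 0.0822 0.085 ]
housing rect ((547.9931640625, -55.27423095703125), (996.2183227539062, 127.45931243896484), 71.72957611083984)
switch 0 [nan nan nan] bar dir nan
bracket 334 ((600.60107421875, 250.15423583984375), (123.81287384033203, 76.9188003540039), 15.181061744689941)fit.py:14: RuntimeWarning: Mean of empty slice.
  q=Q.mean(0); w,v=np.linalg.eigh(np.cov(Q[:,:2].T)); a=np.degrees(np.arctan2(v[1,1],v[0,1]))
  ret = um.true_divide(
  avg = a.mean(axis, **keepdims_kw)
fit.py:14: RuntimeWarning: Degrees of freedom <= 0 for slice
  q=Q.mean(0); w,v=np.linalg.eigh(np.cov(Q[:,:2].T)); a=np.degrees(np.arctan2(v[1,1],v[0,1]))
  c *= np.true_divide(1, fact)
  c *= np.true_divide(1, fact)
```

Emit:
step_arm(deltas=[[1,-0.06,0,0,0],[1,-0.12,0,-0.02,0],[1,-0.17,0,-0.05,0],[1,-0.22,0,-0.08,0],[1,-0.27,0,-0.11,0],[1,-0.32,0,-0.14,0],[1,-0.37,0,-0.17,0],[1,-0.4,0,-0.2,0],[1,-0.42,0,-0.22,0],[1,-0.42,0,-0.22,0]])

```text
time_s: 1.95
tool_pos: [0.1058, -0.4194, 0.6266]
tool_rot: [2.1, 87.3, -73.7]
force: [-0.1, 0.4, 0.0]
grip_width: 0.0869
```

Run:
```python
from h import *
o=monitor.get_obs()
for k in o: print(k,np.round(o[k],3))
```

```text
time_s 1.95
qpos [103.24   -2.711 -28.482  62.067  -1.515 117.614  -1.763]
joint_velocities [104.014  -4.346 -94.608   1.22   -5.242  -0.146   5.989]
effort [-10.397 -21.917   4.456 -27.709  -0.053  -0.225  -0.115]
tool_pos [ 0.106 -0.419  0.627]
tool_rot [  2.092  87.307 -73.692]
force [-0.085  0.447  0.008]
wrist_torque [ 0.059  0.006 -0.   ]
grip_width 0.087
```

Emit:
step_arm(deltas=[[1,0.04,0,-0.02,0],[1,0.07,0,-0.05,0],[1,0.07,0,-0.05,0],[1,0.07,0,-0.05,0]])

```text
time_s: 2.45
tool_pos: [0.0941, -0.3754, 0.5546]
tool_rot: [2.8, 87.3, -73.0]
force: [0.2, -0.0, 1.0]
grip_width: 0.087
```

Run:
```python
from h import *
o=monitor.get_obs()
for k in ['qpos','joint_velocities','tool_pos','tool_rot']: print(k,np.round(o[k],3))
print(np.round(trot(o),3))
```

```text
qpos [105.729 -13.236 -24.493  79.273  -6.231 110.021   3.554]
joint_velocities [-0.543  1.289 -0.184 -1.845  0.026 -0.093  0.165]
tool_pos [ 0.094 -0.375  0.555]
tool_rot [  2.828  87.304 -73.026]
[[ 0.014  0.97   0.244]
 [-0.045  0.244 -0.969]
 [-0.999  0.002  0.047]]
```

Emit:
step_arm(deltas=[[1,0,0.054,-0.004,0],[1,-0.001,0.106,-0.015,0],[1,-0.002,0.157,-0.033,0],[1,-0.003,0.205,-0.059,0],[1,-0.004,0.248,-0.09,0],[1,-0.006,0.287,-0.128,0],[1,-0.008,0.32,-0.17,0],[1,-0.01,0.347,-0.217,0],[1,-0.01,0.347,-0.217,0]])

```text
time_s: 3.58
tool_pos: [0.3796, -0.074, 0.5571]
tool_rot: [8.1, 87.3, -67.0]
force: [-0.0, -0.4, 0.4]
grip_width: 0.087
```

```bash
cat > st.py <<'E'
from h import *
o=monitor.get_obs()
for k in ['time_s','qpos','joint_velocities','tool_pos','force']: print(k,np.round(o[k],3))
print(np.round(trot(o),3)); p=o['tool_pos']; print('r,az',np.hypot(*p[:2]),np.degrees(np.arctan2(p[1],p[0])))
E
python3 st.py; python3 -c "
from h import *
m,p,d=cam('side','side2.png')"
```

```text
time_s 3.575
qpos [ 68.96  -16.335 -44.382  77.676 -10.284 111.76  -53.554]
joint_velocities [ 3.888  1.09   3.717  1.157  2.697 -0.663  2.242]
tool_pos [ 0.38  -0.074  0.557]
force [-0.046 -0.414  0.441]
[[ 0.019  0.966  0.257]
 [-0.044  0.258 -0.965]
 [-0.999  0.007  0.047]]
r,az 0.3867953218388087 -11.03270579123962
```

View pics/side2.png

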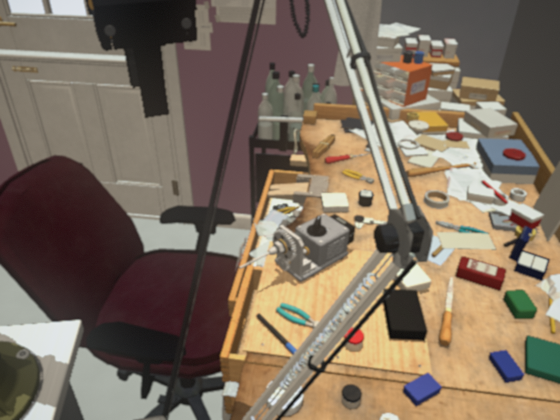

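```bash
cat > fk.py <<'E'
import numpy as np
from scipy.spatial.transform import Rotation as R
from scipy.optimize import least_squares
def chain(q,P):
    h,L1,a3,L2,a4,a6,Lt,b=P; S='zyzyzyz'; sg=[-1,1,-1,1,-1,1,-1]
    off=[(0,0,h),(0,0,0),(0,0,L1),(a3,0,0),(a4,0,L2),(0,0,0),(a6,0,0)]
    # frames: j1(z) at h; j2(y); j3(z) at L1; j4(y) at a3; j5(z) after (a4,L2); j6(y); j7(z) a6; tool Lt
    M=np.eye(3);p=np.zeros(3);pts=[];ax=[]
    for i in range(7):
        p=p+M@np.array(off[i]); pts.append(p)
        e=np.eye(3)['xyz'.index(S[i])]*sg[i]; ax.append(M@e)
        M=M@R.from_rotvec(e*np.radians(q[i])).as_matrix()
    p=p+M@np.array([0,b,Lt]); pts.append(p)
    return p,M,pts,ax
D=[([76.670,18.438,-4.014,83.177,1.294,78.541,-3.259],(.15858,-.62980,.24045),[-177.0496,89.888,107.0894]),
([105.729,-13.236,-24.493,79.273,-6.231,110.021,3.554],(.0941,-.3754,.5546),[2.828,87.304,-73.026]),
([103.24,-2.711,-28.482,62.067,-1.515,117.614,-1.763],(.1058,-.4194,.6266),[2.092,87.307,-73.692]),
([68.96,-16.335,-44.382,77.676,-10.284,111.76,-53.554],(.3796,-.074,.5571),[8.1,87.3,-67.0])]
E
cat > fitfk.py <<'E'
from fk import *
f=lambda P: np.concatenate([chain(q,P)[0]-p for q,p,_ in D]+[1e-4*(P-0.2)])
best=min((least_squares(f,np.random.default_rng(s).uniform(0,.5,8)) for s in range(8)),key=lambda r:r.cost)
print(np.round(best.x,4),np.round(f(best.x)[:12]*1000,1))
for q,p,r in D:
    M=chain(q,best.x)[1]; T=R.from_euler('xyz',r,degrees=True).as_matrix()
    print('tool axes in flange:',np.round(M.T@T,2).tolist())
np.save('P.npy',best.x)
E
python3 fitfk.py
```

```text
[ 0.2383  0.4406  0.0045  0.5165 -0.0189  0.0048  0.3294 -0.024 ] [ 2.   2.8 -0.1  1.5 -8.9  0.8  0.5 -0.2 -0.4 -4.6  8.2 -0.3]
tool axes in flange: [[0.0, -0.0, -1.0], [-0.0, 1.0, -0.0], [1.0, 0.0, 0.0]]
tool axes in flange: [[-0.0, 0.0, -1.0], [-0.0, 1.0, 0.0], [1.0, 0.0, -0.0]]
tool axes in flange: [[0.0, -0.0, -1.0], [-0.0, 1.0, -0.0], [1.0, 0.0, 0.0]]
tool axes in flange: [[0.0, -0.0, -1.0], [-0.0, 1.0, -0.0], [1.0, 0.0, 0.0]]
```

```bash
cat > sim.py <<'E'
from fk import *
P=np.load('P.npy')
LO=np.array([-163.93,-17.29,-79.2,3.27,-89.18,5.43,-154.24]);HI=np.array([163.93,119.83,71.16,140.29,269.18,117.66,154.24])
def step(q,pt,Mt,W=np.ones(7),n=3):
    for _ in range(n):
        p,M,pts,ax=chain(q,P)
        J=np.array([np.r_[np.cross(a,p-c),a] for a,c in zip(ax,pts)]).T
        e=np.r_[pt-p,R.from_matrix(Mt@M.T).as_rotvec()]
        dq=np.degrees(W*(np.linalg.pinv(J*W,rcond=1e-3)@e)); dq*=min(1,5/max(abs(dq).max(),1e-9))
        q=np.clip(q+dq,LO,HI)
    return q
def poled(q):
    """min distance of arm axis segments to pole & lamp arm, (m): shoulder-elbow-wrist-tool"""
    pts=chain(q,P)[2]; arm=[pts[1],pts[3],pts[5],pts[7]]
    A=[(np.array([.34,0,0]),np.array([.554,.155,.75])),(np.array([.39,-.21,.04]),np.array([.595,-.24,.47])),(np.array([.595,-.24,.47]),np.array([.54,.145,.75]))]
    t=np.linspace(0,1,40)[:,None]; out=[]
    for i in range(3):
        a=arm[i]+t*(arm[i+1]-arm[i])
        out.append(min(np.linalg.norm(a[:,None]-(u+t*(v-u))[None],axis=2).min() for u,v in A))
    return np.round(out,3)
def path(q,way,yawrel=None,ds=.02,show=True):
    """way: list of (r,az,z,turn) cylindrical"""
    q=np.array(q,float)
    for w in way:
        p,M,_,_=chain(q,P); r0,a0,z0=np.hypot(p[0],p[1]),np.arctan2(p[1],p[0]),p[2]
        r1,a1,z1=w[0],np.radians(w[1]),w[2]; N=int(max(abs(r1-r0),abs(a1-a0)*.5,abs(z1-z0))/ds)+1
        mind=np.ones(3)
        for k in range(1,N+1):
            s=k/N; r,a,z=r0+s*(r1-r0),a0+s*(a1-a0),z0+s*(z1-z0)
            Mt=R.from_euler('z',-w[3]*s,degrees=True).as_matrix()@M
            q=step(q,np.array([r*np.cos(a),r*np.sin(a),z]),Mt); mind=np.minimum(mind,poled(q))
        if show: 
            p=chain(q,P)[0]; print(w,np.round(q,0),'err',np.round(np.linalg.norm(p-[r*np.cos(a),r*np.sin(a),z]),3),mind,'elbow',np.round(chain(q,P)[2][3],2))
    return q
E
python3 - <<'E'
from sim import *
q0=D[1][0]; print('repro of', np.round(D[3][0],0))
path(q0,[(.387,-11,.557,0)])
print('start->D1'); path(D[0][0],[(.43,-75.9,.627,0),(.386,-75.9,.555,0)])
print('plan')
q=path(D[3][0],[(.386,30,.557,0),(.6,55,.45,0),(.45,30,.45,0),(.65,25,.35,0),(.65,24,.09,0)])
print('plan2')
q=path(D[3][0],[(.386,30,.557,-20),(.40,55,.50,0),(.65,60,.35,0),(.65,25,.35,0),(.65,24,.09,0)])
E
```

```text
repro of [ 69. -16. -44.  78. -10. 112. -54.]
(0.387, -11, 0.557, 0) [ 83. -17. -51.  77. -14. 113. -49.] err 0.013 [0.393 0.278 0.185] elbow [-0.01  0.13  0.66]
start->D1
(0.43, -75.9, 0.627, 0) [ 77.  -1.  -4.  60.  -0. 118.  -3.] err 0.017 [0.393 0.524 0.496] elbow [ 0.   -0.    0.68]
(0.386, -75.9, 0.555, 0) [ 77. -13.  -4.  80.  -1. 110.  -2.] err 0.0 [0.393 0.525 0.509] elbow [-0.02  0.09  0.67]
plan
(0.386, 30, 0.557, 0) [ 47. -17. -54.  76. -14. 114. -87.] err 0.011 [0.393 0.195 0.118] elbow [-0.08  0.1   0.66]
(0.6, 55, 0.45, 0) [  73.  -17.  -79.   73.  -26.  105. -109.] err 0.234 [0.393 0.168 0.133] elbow [-0.03  0.13  0.66]
(0.45, 30, 0.45, 0) [  50.  -17.  -53.   91.  -26.   98. -100.] err 0.017 [0.393 0.117 0.112] elbow [-0.08  0.1   0.66]
(0.65, 25, 0.35, 0) [  25.   28.  -65.   74.   16.   86. -129.] err 0.0 [0.368 0.014 0.038] elbow [ 0.19 -0.09  0.63]
(0.65, 24, 0.09, 0) [  25.   37.  -58.   94.   23.   60. -130.] err 0.0 [0.332 0.002 0.106] elbow [ 0.24 -0.11  0.59]
plan2
(0.386, 30, 0.557, -20) [ 44. -17. -53.  76. -14. 113. -68.] err 0.01 [0.393 0.198 0.118] elbow [-0.09  0.09  0.66]
(0.4, 55, 0.5, 0) [ 20. -17. -53.  84. -16. 108. -92.] err 0.013 [0.393 0.23  0.178] elbow [-0.12  0.05  0.66]
(0.65, 60, 0.35, 0) [ -19.   33.  -65.   67.   28.   97. -132.] err 0.0 [0.274 0.261 0.333] elbow [0.23 0.09 0.6 ]
(0.65, 25, 0.35, 0) [ 13.  34. -65.  66.  30.  98. -99.] err 0.0 [0.267 0.051 0.167] elbow [ 0.24 -0.05  0.6 ]
(0.65, 24, 0.09, 0) [  16.   42.  -59.   87.   36.   73. -103.] err 0.0 [0.274 0.017 0.172] elbow [ 0.29 -0.08  0.56]
```

Run:
```python
from sim import *
print('loop on right')
q=path(D[3][0],[(.40,-76,.53,0),(.70,-76,.3,0),(.70,-45,.3,0),(.42,-45,.5,0),(.42,-85,.5,0),(.70,-85,.3,0),(.70,-45,.3,0),(.42,-45,.5,0),(.42,-85,.5,0)])
print('left loop')
q=path(D[3][0],[(.386,35,.557,0),(.40,55,.50,0),(.70,60,.35,0),(.70,80,.35,0),(.42,80,.5,0),(.42,35,.5,0),(.7,35,.35,0),(.7,80,.35,0),(.42,80,.5,0),(.42,35,.5,0),(.65,35,.35,0)])
print('turn loop')
q=path(D[3][0],[(.386,35,.557,0),(.55,55,.45,0),(.55,55,.45,-90),(.55,55,.3,0),(.7,55,.3,90),(.55,55,.4,-90),(.7,55,.3,90)])
print('turn loop')
q=path(D[3][0],[(.386,35,.557,0),(.55,55,.45,-90),(.7,55,.3,0),(.7,55,.3,90),(.55,55,.4,0),(.55,55,.4,-90),(.7,55,.3,0),(.7,55,.3,90)])
```

```text
loop on right
(0.4, -76, 0.53, 0) [ 83. -13.  -8.  83.  -2. 107.  -0.] err 0.0 [0.393 0.278 0.193] elbow [-0.01  0.09  0.67]
(0.7, -76, 0.3, 0) [81. 23. -9. 71.  3. 84. -3.] err 0.0 [0.393 0.518 0.493] elbow [ 0.03 -0.17  0.64]
(0.7, -45, 0.3, 0) [ 54.  25. -17.  69.   8.  85. -37.] err 0.0 [0.393 0.284 0.261] elbow [ 0.11 -0.15  0.64]
(0.42, -45, 0.5, 0) [ 60. -10. -15.  84.  -2. 103. -31.] err 0.0 [0.393 0.29  0.222] elbow [-0.04  0.06  0.67]
(0.42, -85, 0.5, 0) [ 72. -12.   8.  86.   1. 103.   5.] err 0.0 [0.393 0.415 0.302] elbow [-0.03  0.08  0.67]
(0.7, -85, 0.3, 0) [76. 22. 11. 72. -5. 84. 11.] err 0.0 [0.393 0.524 0.552] elbow [ 0.04 -0.17  0.64]
(0.7, -45, 0.3, 0) [ 42.  24.   0.  69.   1.  85. -32.] err 0.0 [0.393 0.279 0.261] elbow [ 0.14 -0.13  0.64]
(0.42, -45, 0.5, 0) [ 42. -10.  -0.  84.   1. 103. -33.] err 0.0 [0.393 0.287 0.222] elbow [-0.05  0.05  0.67]
(0.42, -85, 0.5, 0) [ 54. -13.  22.  86.   5. 103.   1.] err 0.0 [0.393 0.417 0.302] elbow [-0.06  0.08  0.67]
left loop
(0.386, 35, 0.557, 0) [ 43. -17. -55.  76. -14. 114. -91.] err 0.011 [0.393 0.195 0.119] elbow 
[... 2176 characters left out ...]
 err 0.001 [0.374 0.246 0.206] elbow [0.15 0.   0.65]
(0.7, 55, 0.3, 0) [-21.  40. -66.  66.  37.  94. -62.] err 0.0 [0.231 0.225 0.399] elbow [0.26 0.11 0.57]
(0.7, 55, 0.3, 90) [-23.  39. -62.  64.  35.  94. -77.] err 0.0 [0.237 0.231 0.488] elbow [0.26 0.11 0.58]
(0.55, 55, 0.4, 0) [  1.  18. -75.  79.  19.  96. -73.] err 0.0 [0.25  0.239 0.392] elbow [0.14 0.   0.66]
(0.55, 55, 0.4, -90) [  4.  19. -79.  80.  20.  96. -58.] err 0.003 [0.384 0.318 0.39 ] elbow [ 0.15 -0.01  0.65]
(0.7, 55, 0.3, 0) [-21.  40. -65.  66.  37.  94. -62.] err 0.0 [0.234 0.228 0.401] elbow [0.26 0.11 0.58]
(0.7, 55, 0.3, 90) [-23.  39. -61.  64.  35.  94. -77.] err 0.0 [0.24  0.234 0.489] elbow [0.26 0.11 0.58]
```

```bash
cat > rows.py <<'E'
from h import *
def rows(way,o=None,ds=.06,g=1):
    """way: (r,az,z,turn_total) ; cylindrical interpolation -> rows in tool axes from current measured pose"""
    o=o or monitor.get_obs(); T=trot(o); p0=np.array(o['tool_pos']); p=p0.copy(); t0=0; out=[]
    for r1,a1,z1,t1 in way:
        r0,a0,z0=np.hypot(p[0],p[1]),np.degrees(np.arctan2(p[1],p[0])),p[2]
        L=np.linalg.norm([r1-r0,np.radians(a1-a0)*(r0+r1)/2,z1-z0]); N=int(np.ceil(max(L/ds,abs(t1-t0)/10,1)))
        for k in range(1,N+1):
            s=k/N; r,a,z=r0+s*(r1-r0),np.radians(a0+s*(a1-a0)),z0+s*(z1-z0)
            p=np.array([r*np.cos(a),r*np.sin(a),z]); d=T.T@(p-p0)
            out.append([g]+[round(x,3) for x in d.tolist()]+[round(t0+s*(t1-t0),1)])
        t0=t1
    for i in range(0,len(out),12): print(out[i:i+12])
E
python3 - <<'E'
from sim import *
q=path(D[3][0],[(.41,-80,.52,0),(.68,-80,.38,0),(.68,-50,.38,0),(.41,-50,.52,0),(.41,-85,.52,0),(.68,-85,.38,0),(.68,-50,.38,0),(.41,-50,.52,0),(.41,-85,.52,0),(.68,-85,.38,0),(.68,-50,.38,0),(.41,-50,.52,0)])
print('cross');path(q,[(.39,-30,.55,0),(.386,35,.555,0),(.6,40,.4,-49),(.64,24,.35,0),(.64,24,.09,60)])
import numpy as np
from h import *
m=camera_model('top');C=cloud(m,np.load('top.npz')['d'])
rr=np.hypot(C[...,0],C[...,1]);az=np.degrees(np.arctan2(C[...,1],C[...,0]))
for lo,hi,a,b in [(.5,.85,-95,-70),(.5,.85,-70,-40),(.45,.85,30,60)]:
    k=(rr>lo)&(rr<hi)&(az>a)&(az<b); z=C[k][:,2]; print(a,b,k.sum(),np.round(np.percentile(z,[50,95,99,100]),3) if k.any() else '')
from rows import rows
rows([(.41,-80,.52,0),(.68,-80,.38,0)])
E
```

```text
(0.41, -80, 0.52, 0) [ 85. -12.  -6.  84.  -2. 106.   3.] err 0.0 [0.393 0.278 0.193] elbow [-0.01  0.09  0.67]
(0.68, -80, 0.38, 0) [83. 20. -7. 66.  2. 92.  2.] err 0.0 [0.393 0.519 0.524] elbow [ 0.02 -0.15  0.65]
(0.68, -50, 0.38, 0) [ 58.  22. -15.  63.   7.  93. -31.] err 0.0 [0.393 0.363 0.308] elbow [ 0.09 -0.14  0.64]
(0.41, -50, 0.52, 0) [ 63. -11. -13.  82.  -2. 105. -26.] err 0.0 [0.393 0.369 0.281] elbow [-0.03  0.07  0.67]
(0.41, -85, 0.52, 0) [ 73. -12.   7.  84.   1. 106.   5.] err 0.0 [0.393 0.451 0.344] elbow [-0.03  0.09  0.67]
(0.68, -85, 0.38, 0) [76. 20. 10. 66. -4. 92. 10.] err 0.0 [0.393 0.524 0.558] elbow [ 0.04 -0.15  0.65]
(0.68, -50, 0.38, 0) [ 48.  22.   0.  63.   1.  92. -27.] err 0.0 [0.393 0.357 0.308] elbow [ 0.11 -0.12  0.65]
(0.41, -50, 0.52, 0) [ 47. -10.  -0.  82.   1. 105. -28.] err 0.0 [0.393 0.363 0.281] elbow [-0.05  0.05  0.67]
(0.41, -85, 0.52, 0) [ 57. -13.  19.  84.   4. 106.   2.] err 0.0 [0.393 0.454 0.344] elbow [-0.05  0.08  0.67]
(0.68, -85, 0.38, 0) [ 65.  21.  26.  66. -10.  92.  14.] err 0.0 [0.393 0.506 0.558] elbow [ 0.07 -0.15  
[... 674 characters left out ...]
-0.    0.65]
(0.64, 24, 0.09, 60) [  -5.   28.  -26.   90.   16.   66. -121.] err 0.0 [0.307 0.078 0.158] elbow [0.21 0.02 0.62]
-95 -70 4919 [-0.824 -0.816 -0.812 -0.807]
-70 -40 5575 [-0.     0.078  0.134  0.14 ]
30 60 13997 [-0.261  0.002  0.007  0.021]
[[1, 0.007, -0.027, 0.051, 0.0], [1, 0.013, -0.061, 0.098, 0.0], [1, 0.02, -0.103, 0.14, 0.0], [1, 0.026, -0.15, 0.175, 0.0], [1, 0.031, -0.203, 0.203, 0.0], [1, 0.036, -0.26, 0.223, 0.0], [1, 0.041, -0.319, 0.234, 0.0], [1, 0.046, -0.38, 0.237, 0.0], [1, 0.071, -0.384, 0.28, 0.0], [1, 0.096, -0.388, 0.324, 0.0], [1, 0.122, -0.391, 0.368, 0.0], [1, 0.147, -0.395, 0.411, 0.0]]
[[1, 0.172, -0.399, 0.455, 0.0], [1, 0.198, -0.403, 0.499, 0.0]]
```

Emit:
step_arm(deltas=[[1,0.007,-0.027,0.051,0],[1,0.013,-0.061,0.098,0],[1,0.02,-0.103,0.14,0],[1,0.026,-0.15,0.175,0],[1,0.031,-0.203,0.203,0],[1,0.036,-0.26,0.223,0],[1,0.041,-0.319,0.234,0],[1,0.046,-0.38,0.237,0],[1,0.075,-0.384,0.29,0],[1,0.105,-0.39,0.344,0],[1,0.135,-0.395,0.395,0],[1,0.165,-0.399,0.445,0]])

```text
time_s: 5.12
tool_pos: [0.0992, -0.6185, 0.407]
tool_rot: [2.5, 87.5, -73.5]
force: [0.2, -0.8, 0.4]
grip_width: 0.0869
```

```bash
python3 st.py
python3 - <<'E'
from rows import *
rows([(.68,-80,.38,0),(.68,-50,.38,0),(.41,-50,.52,0),(.41,-85,.52,0)])
E
```

```text
time_s 5.125
qpos [83.151 12.502 -5.72  71.921  1.057 93.093  1.624]
joint_velocities [ -3.424  48.731   0.439 -31.41    4.951 -17.591  -1.769]
tool_pos [ 0.099 -0.619  0.407]
force [ 0.161 -0.84   0.363]
[[ 0.013  0.97   0.241]
 [-0.043  0.241 -0.97 ]
 [-0.999  0.002  0.044]]
r,az 0.6264410864900736 -80.89008445669211
[[1, 0.015, 0.003, 0.026, 0.0], [1, 0.029, 0.006, 0.053, 0.0], [1, 0.03, 0.065, 0.054, 0.0], [1, 0.03, 0.124, 0.051, 0.0], [1, 0.029, 0.183, 0.042, 0.0], [1, 0.029, 0.241, 0.028, 0.0], [1, 0.028, 0.297, 0.009, 0.0], [1, 0.027, 0.351, -0.014, 0.0], [1, 0.002, 0.332, -0.054, 0.0], [1, -0.023, 0.312, -0.093, 0.0], [1, -0.048, 0.292, -0.133, 0.0], [1, -0.073, 0.273, -0.172, 0.0]]
[[1, -0.099, 0.253, -0.211, 0.0], [1, -0.124, 0.233, -0.251, 0.0], [1, -0.123, 0.187, -0.231, 0.0], [1, -0.123, 0.139, -0.218, 0.0], [1, -0.122, 0.089, -0.211, 0.0], [1, -0.122, 0.039, -0.209, 0.0], [1, -0.123, -0.011, -0.214, 0.0]]
```

Emit:
step_arm(deltas=[[1,0.015,0.003,0.026,0],[1,0.029,0.006,0.05,0],[1,0.03,0.065,0.05,0],[1,0.03,0.124,0.045,0],[1,0.029,0.183,0.04,0],[1,0.029,0.241,0.025,0],[1,0.028,0.297,0.005,0],[1,0.027,0.351,-0.014,0],[1,0.0,0.33,-0.06,0],[1,-0.028,0.309,-0.1,0],[1,-0.055,0.287,-0.145,0],[1,-0.082,0.266,-0.187,0]])

```text
time_s: 6.62
tool_pos: [0.3107, -0.3665, 0.4837]
tool_rot: [3.9, 87.4, -72.1]
force: [0.1, -0.8, 0.7]
grip_width: 0.087
```

```bash
python3 st.py
python3 - <<'E'
from rows import *
rows([(.41,-50,.52,0),(.41,-85,.52,0),(.68,-85,.38,0),(.68,-50,.38,0)])
E
```

```text
time_s 6.625
qpos [ 61.727  -3.801 -14.769  80.536   0.125 100.813 -29.028]
joint_velocities [  6.469 -42.892   3.665  17.4   -11.454  23.143   8.119]
tool_pos [ 0.311 -0.366  0.484]
force [ 0.093 -0.826  0.685]
[[ 0.014  0.97   0.241]
 [-0.043  0.242 -0.969]
 [-0.999  0.003  0.045]]
r,az 0.4804448996581472 -49.71255301648829
[[1, -0.02, -0.017, -0.03, 0.0], [1, -0.039, -0.033, -0.061, 0.0], [1, -0.038, -0.079, -0.041, 0.0], [1, -0.038, -0.127, -0.028, 0.0], [1, -0.038, -0.177, -0.021, 0.0], [1, -0.038, -0.227, -0.019, 0.0], [1, -0.038, -0.277, -0.024, 0.0], [1, -0.013, -0.284, 0.019, 0.0], [1, 0.012, -0.291, 0.063, 0.0], [1, 0.038, -0.298, 0.106, 0.0], [1, 0.063, -0.305, 0.149, 0.0], [1, 0.088, -0.312, 0.193, 0.0]]
[[1, 0.113, -0.319, 0.236, 0.0], [1, 0.114, -0.26, 0.243, 0.0], [1, 0.114, -0.201, 0.244, 0.0], [1, 0.114, -0.142, 0.241, 0.0], [1, 0.114, -0.083, 0.232, 0.0], [1, 0.114, -0.026, 0.218, 0.0], [1, 0.113, 0.031, 0.199, 0.0], [1, 0.112, 0.085, 0.176, 0.0]]
```

Tracking the simulation well.

Emit:
step_arm(deltas=[[1,-0.02,-0.017,-0.03,0],[1,-0.036,-0.033,-0.058,0],[1,-0.037,-0.079,-0.041,0],[1,-0.037,-0.127,-0.028,0],[1,-0.037,-0.177,-0.021,0],[1,-0.037,-0.227,-0.019,0],[1,-0.037,-0.277,-0.024,0],[1,-0.01,-0.285,0.025,0],[1,0.018,-0.293,0.075,0],[1,0.046,-0.301,0.125,0],[1,0.074,-0.309,0.175,0],[1,0.1,-0.316,0.22,0]])

```text
time_s: 8.12
tool_pos: [0.0591, -0.6632, 0.39]
tool_rot: [1.5, 87.5, -74.5]
force: [-0.4, -0.8, 0.8]
grip_width: 0.0868
```

```bash
python3 st.py|head -4
python3 - <<'E'
from rows import *
rows([(.68,-85,.38,0),(.68,-50,.38,0),(.41,-50,.52,0)])
rows([(.68,-85,.38,0),(.68,-50,.38,0),(.41,-50,.52,0),(.41,-85,.52,0),(.68,-85,.38,0),(.68,-50,.38,0),(.41,-50,.52,0)])
E
```

```text
time_s 8.125
qpos [75.139 17.278 10.494 68.231 -3.563 92.296  8.881]
joint_velocities [  5.454  46.268   2.759 -35.197  -8.943 -10.899   5.666]
tool_pos [ 0.059 -0.663  0.39 ]
[[1, 0.011, -0.003, 0.013, 0.0], [1, 0.011, 0.056, 0.02, 0.0], [1, 0.011, 0.115, 0.022, 0.0], [1, 0.011, 0.174, 0.018, 0.0], [1, 0.011, 0.233, 0.009, 0.0], [1, 0.01, 0.291, -0.005, 0.0], [1, 0.009, 0.347, -0.023, 0.0], [1, 0.008, 0.401, -0.047, 0.0], [1, -0.017, 0.381, -0.086, 0.0], [1, -0.042, 0.362, -0.126, 0.0], [1, -0.067, 0.342, -0.165, 0.0], [1, -0.092, 0.322, -0.205, 0.0]]
[[1, -0.117, 0.303, -0.244, 0.0], [1, -0.142, 0.283, -0.283, 0.0]]
[[1, 0.011, -0.003, 0.013, 0.0], [1, 0.011, 0.056, 0.02, 0.0], [1, 0.011, 0.115, 0.022, 0.0], [1, 0.011, 0.174, 0.018, 0.0], [1, 0.011, 0.233, 0.009, 0.0], [1, 0.01, 0.291, -0.005, 0.0], [1, 0.009, 0.347, -0.023, 0.0], [1, 0.008, 0.401, -0.047, 0.0], [1, -0.017, 0.381, -0.086, 0.0], [1, -0.042, 0.362, -0.126, 0.0], [1, -0.067, 0.342, -0.165, 0.0], [1, -0.092, 0.322, -0.205, 0.0]]
[[1, -0.117, 0.303, -0.244, 0.0], [1, -0.142, 0.283, -0.283, 0.0], [1, -0.141, 0.237, -0.264, 0.0], [1, -0.141, 0.189, -0.251, 0.0], [1, -0.141, 0.139, -0.243, 0.0], [1, -0.141, 0.089, -0.242, 0.0], [1, -0.141, 0.039, -0.247, 0.0], [1, -0.116, 0.032, -0.204, 0.0], [1, -0.09, 0.025, -0.16, 0.0], [1, -0.065, 0.018, -0.117, 0.0], [1, -0.04, 0.011, -0.073, 0.0], [1, -0.015, 0.004, -0.03, 0.0]]
[[1, 0.011, -0.003, 0.013, 0.0], [1, 0.011, 0.056, 0.02, 0.0], [1, 0.011, 0.115, 0.022, 0.0], [1, 0.011, 0.174, 0.018, 0.0], [1, 0.011, 0.233, 0.009, 0.0], [1, 0.01, 0.291, -0.005, 0.0], [1, 0.009, 0.347, -0.023, 0.0], [1, 0.008, 0.401, -0.047, 0.0], [1, -0.017, 0.381, -0.086, 0.0], [1, -0.042, 0.362, -0.126, 0.0], [1, -0.067, 0.342, -0.165, 0.0], [1, -0.092, 0.322, -0.205, 0.0]]
[[1, -0.117, 0.303, -0.244, 0.0], [1, -0.142, 0.283, -0.283, 0.0]]
```

Emit:
step_arm(deltas=[[1,0.009,-0.003,0.013,0],[1,0.009,0.056,0.02,0],[1,0.009,0.115,0.022,0],[1,0.009,0.174,0.018,0],[1,0.009,0.233,0.009,0],[1,0.009,0.291,-0.005,0],[1,0.009,0.347,-0.023,0],[1,0.008,0.401,-0.047,0],[1,-0.02,0.38,-0.09,0],[1,-0.046,0.36,-0.132,0],[1,-0.073,0.338,-0.175,0],[1,-0.1,0.317,-0.217,0]])

```text
time_s: 9.62
tool_pos: [0.3121, -0.368, 0.4849]
tool_rot: [4.2, 87.3, -71.8]
force: [1.0, -0.4, 0.5]
grip_width: 0.0868
```

Emit:
step_arm(deltas=[[1,-0.02,-0.017,-0.033,0],[1,-0.036,-0.033,-0.06,0],[1,-0.036,-0.08,-0.045,0],[1,-0.036,-0.128,-0.034,0],[1,-0.036,-0.178,-0.026,0],[1,-0.036,-0.228,-0.025,0],[1,-0.036,-0.278,-0.03,0],[1,-0.01,-0.286,0.018,0],[1,0.018,-0.294,0.066,0],[1,0.046,-0.302,0.114,0],[1,0.074,-0.31,0.162,0],[1,0.1,-0.317,0.21,0]])

```text
time_s: 11.12
tool_pos: [0.058, -0.6554, 0.3916]
tool_rot: [2.2, 87.4, -73.8]
force: [-0.1, 0.3, 0.1]
grip_width: 0.087
```

```bash
python3 st.py
python3 - <<'E'
from rows import *
rows([(.68,-85,.38,0),(.68,-50,.38,0),(.41,-50,.52,0)])
from sim import *
o=monitor.get_obs()
q=path(o['qpos'],[(.68,-85,.38,0),(.68,-50,.38,0),(.41,-50,.52,0),(.39,-30,.55,0),(.386,35,.555,0),(.6,40,.4,-49),(.64,24,.35,0),(.64,24,.09,60)])
E
```

```text
time_s 11.125
qpos [62.727 16.998 27.201 69.976 -8.364 92.228 12.273]
joint_velocities [ 16.041  53.242   4.43  -38.262 -25.341 -10.092  14.514]
tool_pos [ 0.058 -0.655  0.392]
force [-0.077  0.259  0.147]
[[ 0.013  0.97   0.243]
 [-0.044  0.243 -0.969]
 [-0.999  0.002  0.046]]
r,az 0.6579205551510263 -84.94366218902208
[[1, 0.013, -0.004, 0.021, 0.0], [1, 0.013, 0.055, 0.028, 0.0], [1, 0.013, 0.114, 0.03, 0.0], [1, 0.013, 0.173, 0.026, 0.0], [1, 0.013, 0.232, 0.017, 0.0], [1, 0.012, 0.29, 0.003, 0.0], [1, 0.012, 0.346, -0.015, 0.0], [1, 0.011, 0.4, -0.039, 0.0], [1, -0.015, 0.381, -0.078, 0.0], [1, -0.04, 0.361, -0.118, 0.0], [1, -0.065, 0.341, -0.157, 0.0], [1, -0.09, 0.322, -0.196, 0.0]]
[[1, -0.115, 0.302, -0.236, 0.0], [1, -0.141, 0.283, -0.275, 0.0]]
(0.68, -85, 0.38, 0) [ 65.  21.  27.  66. -10.  92.  13.] err 0.0 [0.393 0.505 0.628] elbow [ 0.07 -0.15  0.65]
(0.68, -50, 0.38, 0) [ 35.  23.  18.  63.  -6.  93. -24.] err 0.0 [0.392 0.346 0.308] elbow [ 0.14 -0.1   0.64]
(0.41, -50, 0.52, 0) [ 28. -11.  15.  82.   4. 106. -33.] err 0.0 [0.393 0.354 0.281] elbow [-0.07  0.03  0.67]
(0.39, -30, 0.55, 0) [ 22. -10.   3.  79.   3. 110. -50.] err 0.0 [0.393 0.355 0.249] elbow [-0.07  0.03  0.67]
(0.386, 35, 0.555, 0) [   2.   -9.  -31.   76.   -2.  113. -105.] err 0.0 [0.393 0.195 0.117] elbow [-0.07  0.    0.67]
(0.6, 40, 0.4, -49) [-10.  17. -42.  71.  14.  95. -77.] err 0.0 [0.392 0.235 0.202] elbow [0.13 0.03 0.66]
(0.64, 24, 0.35, 0) [  1.  21. -38.  72.  15.  90. -62.] err 0.0 [0.369 0.095 0.153] elbow [0.16 0.   0.65]
(0.64, 24, 0.09, 60) [  -6.   28.  -25.   90.   15.   66. -121.] err 0.0 [0.307 0.079 0.159] elbow [0.21 0.02 0.62]
```

Emit:
step_arm(deltas=[[1,0.009,-0.003,0.015,0],[1,0.009,0.056,0.025,0],[1,0.009,0.115,0.027,0],[1,0.009,0.174,0.023,0],[1,0.009,0.233,0.014,0],[1,0.009,0.291,0.0,0],[1,0.009,0.347,-0.018,0],[1,0.008,0.401,-0.042,0],[1,-0.02,0.38,-0.085,0],[1,-0.046,0.36,-0.127,0],[1,-0.073,0.338,-0.17,0],[1,-0.1,0.317,-0.212,0]])

```text
time_s: 12.62
tool_pos: [0.3112, -0.3655, 0.4854]
tool_rot: [5.4, 87.3, -70.5]
force: [0.1, -0.2, 0.5]
grip_width: 0.0869
```

Emit:
step_arm(deltas=[[1,-0.02,-0.017,-0.033,0],[1,-0.036,-0.033,-0.06,0],[1,-0.036,-0.08,-0.045,0],[1,-0.036,-0.128,-0.034,0],[1,-0.036,-0.178,-0.026,0],[1,-0.036,-0.228,-0.025,0],[1,-0.036,-0.278,-0.03,0],[1,-0.01,-0.286,0.018,0],[1,0.018,-0.294,0.066,0],[1,0.046,-0.302,0.114,0],[1,0.074,-0.31,0.162,0],[1,0.1,-0.317,0.21,0]])

```text
time_s: 14.12
tool_pos: [0.058, -0.6529, 0.3924]
tool_rot: [3.4, 87.3, -72.5]
force: [0.7, -0.1, 0.9]
grip_width: 0.0871
```

Emit:
step_arm(deltas=[[1,0.009,-0.003,0.015,0],[1,0.009,0.056,0.025,0],[1,0.009,0.115,0.027,0],[1,0.009,0.174,0.023,0],[1,0.009,0.233,0.014,0],[1,0.009,0.291,0.0,0],[1,0.009,0.347,-0.018,0],[1,0.008,0.401,-0.042,0],[1,-0.02,0.38,-0.085,0],[1,-0.046,0.36,-0.127,0],[1,-0.073,0.338,-0.17,0],[1,-0.1,0.317,-0.212,0]])

```text
time_s: 15.62
tool_pos: [0.3106, -0.3638, 0.485]
tool_rot: [6.2, 87.4, -69.7]
force: [1.5, 1.2, -0.2]
grip_width: 0.087
```

```bash
python3 st.py
python3 - <<'E'
from rows import *
rows([(.39,-40,.55,0),(.386,40,.555,0)])
from sim import *
o=monitor.get_obs()
q=path(o['qpos'],[(.39,-40,.55,0),(.386,40,.555,0),(.6,40,.4,-49),(.64,24,.35,0),(.64,24,.09,60)])
E
```

```text
time_s 15.625
qpos [  9.105  -6.909  32.237  82.17    5.039 101.307 -33.637]
joint_velocities [-16.834 -51.851 -20.717  16.792  29.304  27.003 -30.578]
tool_pos [ 0.311 -0.364  0.485]
force [ 1.462  1.176 -0.178]
[[ 0.016  0.97   0.242]
 [-0.043  0.243 -0.969]
 [-0.999  0.005  0.046]]
r,az 0.4783698607582584 -49.510222689182996
[[1, -0.023, 0.009, -0.037, 0.0], [1, -0.047, 0.014, -0.074, 0.0], [1, -0.07, 0.016, -0.11, 0.0], [1, -0.072, 0.058, -0.145, 0.0], [1, -0.074, 0.094, -0.185, 0.0], [1, -0.077, 0.124, -0.23, 0.0], [1, -0.079, 0.147, -0.279, 0.0], [1, -0.082, 0.164, -0.331, 0.0], [1, -0.085, 0.173, -0.384, 0.0], [1, -0.088, 0.174, -0.438, 0.0], [1, -0.091, 0.168, -0.492, 0.0], [1, -0.094, 0.155, -0.544, 0.0]]
[[1, -0.097, 0.134, -0.593, 0.0]]
(0.39, -40, 0.55, 0) [  5. -12.  24.  79.   7. 110. -45.] err 0.0 [0.393 0.408 0.293] elbow [-0.09  0.01  0.67]
(0.386, 40, 0.555, 0) [ -19.   -8.  -18.   76.    0.  113. -112.] err 0.0 [0.393 0.196 0.117] elbow [-0.06 -0.02  0.67]
(0.6, 40, 0.4, -49) [-24.  14. -23.  72.   8.  94. -73.] err 0.0 [0.393 0.247 0.232] elbow [0.1  0.05 0.66]
(0.64, 24, 0.35, 0) [-13.  18. -18.  72.   8.  89. -57.] err 0.0 [0.383 0.104 0.152] elbow [0.14 0.03 0.66]
(0.64, 24, 0.09, 60) [ -18.   27.   -8.   90.    7.   65. -115.] err 0.0 [0.32  0.098 0.158] elbow [0.19 0.06 0.63]
```

Emit:
step_arm(deltas=[[1,-0.023,0.009,-0.037,0],[1,-0.045,0.014,-0.07,0],[1,-0.06,0.016,-0.1,0],[1,-0.064,0.055,-0.14,0],[1,-0.066,0.088,-0.18,0],[1,-0.069,0.118,-0.225,0],[1,-0.072,0.142,-0.274,0],[1,-0.074,0.159,-0.326,0],[1,-0.077,0.168,-0.379,0],[1,-0.08,0.169,-0.433,0],[1,-0.083,0.163,-0.487,0],[1,-0.086,0.15,-0.539,0]])

```text
time_s: 17.12
tool_pos: [0.3247, 0.1988, 0.5465]
tool_rot: [7.3, 87.4, -68.7]
force: [0.4, 0.8, 0.6]
grip_width: 0.0871
```

```bash
python3 st.py
python3 - <<'E'
from rows import *
rows([(.4,40,.54,0),(.55,40,.40,-40),(.64,26,.28,-49)])
E
```

```text
time_s 17.125
qpos [ -12.854  -11.58   -18.858   79.505   -1.276  111.914 -107.764]
joint_velocities [-17.05    0.373 -35.8    -2.954  -7.55    2.781 -54.562]
tool_pos [0.325 0.199 0.547]
force [0.43  0.846 0.581]
[[ 0.016  0.97   0.242]
 [-0.042  0.243 -0.969]
 [-0.999  0.006  0.045]]
r,az 0.3807588167069526 31.47289891624052
[[1, 0.002, -0.001, -0.03, 0.0], [1, 0.004, -0.004, -0.061, 0.0], [1, 0.038, 0.03, -0.079, -10.0], [1, 0.073, 0.063, -0.097, -20.0], [1, 0.107, 0.097, -0.115, -30.0], [1, 0.141, 0.13, -0.133, -40.0], [1, 0.173, 0.165, -0.112, -42.2], [1, 0.204, 0.198, -0.088, -44.5], [1, 0.235, 0.231, -0.061, -46.8], [1, 0.267, 0.261, -0.03, -49.0]]
```

Emit:
step_arm(deltas=[[1,0.0,-0.001,-0.025,0],[1,0.004,-0.004,-0.055,0],[1,0.038,0.03,-0.079,-10],[1,0.073,0.063,-0.097,-20],[1,0.107,0.097,-0.115,-30],[1,0.141,0.13,-0.133,-40],[1,0.173,0.165,-0.112,-43],[1,0.204,0.198,-0.088,-46],[1,0.235,0.231,-0.061,-49],[1,0.26,0.261,-0.03,-49],[1,0.26,0.261,-0.03,-49],[1,0.26,0.261,-0.03,-49]])

```text
time_s: 18.62
tool_pos: [0.5753, 0.2799, 0.2864]
tool_rot: [-43.2, 87.5, -70.1]
force: [-0.6, 0.4, 0.1]
grip_width: 0.0873
```

```bash
python3 st.py
python3 - <<'E'
from h import *
m,p,d=cam('wrist','w1.png'); np.savez('w1.npz',d=d,R=camrot(m),xyz=m['xyz']); print(m['attitude'],m['xyz'])
C=cloud(m,d)
for t in ['winder','switch_grip','bolt_head']:
    for r in regions_of('wrist',t)[:2]:
        k=r['pixels']&(d>0); print(t,round(r['p'],2),np.round(r['pixel']),k.sum(),np.round(np.median(C[k],0),3) if k.any() else '')
E
```

```text
time_s 18.625
qpos [-12.562  17.808 -21.976  79.942   9.067  84.146 -61.503]
joint_velocities [-1.028 -1.054 -1.416 -0.101 -0.319 -0.133  0.11 ]
tool_pos [0.575 0.28  0.286]
force [-0.64   0.398  0.142]
[[ 0.015  0.453  0.891]
 [-0.041  0.891 -0.452]
 [-0.999 -0.03   0.032]]
r,az 0.6397621142267319 25.942770978354275
[161.56613064  -1.90339289 -26.90844285] [0.60871158 0.35714471 0.42649763]
winder 0.93 [309. 155.] 13232 [0.636 0.289 0.083]
switch_grip 0.85 [322. 158.] 842 [0.64  0.29  0.096]
switch_grip 0.27 [310. 156.] 12740 [0.637 0.29  0.083]
bolt_head 0.56 [272. 238.] 925 [0.554 0.236 0.097]
```

View pics/w1.png

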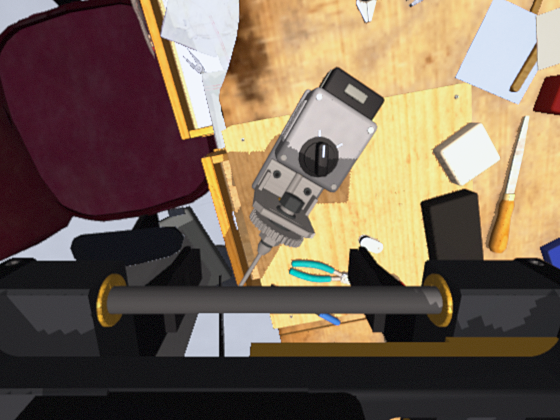

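Run:
```python
from h import *
D=np.load('w1.npz'); d=D['d']; m=camera_model('wrist')
v,u=np.indices(d.shape); C=np.stack([(u-m['cx'])/m['fx']*d,(v-m['cy'])/m['fy']*d,d],-1)@D['R'].T+D['xyz']
box=(u>230)&(u<400)&(v>60)&(v<260)&(d>0)
def rect(k):
    n,L,S,_=cv2.connectedComponentsWithStats(k.astype(np.uint8)); i=1+S[1:,4].argmax(); P=C[L==i]
    return P,cv2.minAreaRect((P[:,:2]*1000).astype(np.float32))
k=box&(C[...,2]>.055)&(C[...,2]<.12)
for lo,hi in [(.070,.084),(.055,.120)]:
    P,r=rect(box&(C[...,2]>lo)&(C[...,2]<hi)); print(lo,hi,len(P),r,np.median(P[:,2]))
# switch
c=np.array([.64,.29]); near=box&(np.linalg.norm(C[...,:2]-c,axis=2)<.03)
for lo,hi in [(.081,.09),(.1,.115)]:
    Q=C[near&(C[...,2]>lo)&(C[...,2]<hi)]; w,V=np.linalg.eigh(np.cov(Q[:,:2].T)); r=cv2.minAreaRect((Q[:,:2]*1000).astype(np.float32))
    print('sw',lo,len(Q),np.round(Q.mean(0),4),np.degrees(np.arctan2(V[1,1],V[0,1])),r)
# heights profile along axis from the switch forward, yaw guess
for yaw in [30]:
    e=np.array([np.cos(np.radians(yaw)),np.sin(np.radians(yaw))]); f=np.array([-e[1],e[0]])
    s=(C[...,:2]-c)@e; t=(C[...,:2]-c)@f
    for a in np.arange(-.10,.03,.006):
        kk=box&(s>a)&(s<a+.006)&(abs(t)<.008); print(round(a+.003,3),kk.sum(),np.round(np.percentile(C[kk][:,2],[10,50,90]),3) if kk.any() else '')
```

```text
0.07 0.084 5489 ((668.928955078125, 305.8342590332031), (119.85224151611328, 85.64995574951172), 32.95158386230469) 0.08246109769990445
0.055 0.12 7861 ((668.935791015625, 306.0559387207031), (120.10646057128906, 86.0133285522461), 32.95299530029297) 0.0830548283458713
sw 0.081 1360 [0.6401 0.2944 0.0845] 149.86044332483715 ((641.8982543945312, 291.2359924316406), (55.154335021972656, 59.72046661376953), 33.008628845214844)
sw 0.1 403 [0.642  0.2893 0.1112] 63.27213994354093 ((642.7054443359375, 288.613525390625), (35.524532318115234, 11.370477676391602), 63.33583450317383)
-0.097 44 [0.119 0.122 0.125]
-0.091 152 [0.105 0.119 0.125]
-0.085 39 [0.101 0.105 0.107]
-0.079 55 [0.117 0.117 0.118]
-0.073 230 [0.032 0.099 0.117]
-0.067 91 [0.027 0.094 0.102]
-0.061 121 [0.027 0.096 0.103]
-0.055 148 [0.027 0.093 0.103]
-0.049 118 [0.027 0.047 0.1  ]
-0.043 68 [0.027 0.029 0.048]
-0.037 68 [0.027 0.029 0.047]
-0.031 58 [0.027 0.269 0.281]
-0.025 51 [0.079 0.082 0.083]
-0.019 70 [0.083 0.086 0.087]
-0.013 94 [0.087 0.091 0.111]
-0.007 103 [0.09  0.095 0.113]
-0.001 109 [0.091 0.111 0.113]
0.005 101 [0.091 0.112 0.113]
0.011 66 [0.111 0.113 0.113]
0.017 69 [0.086 0.091 0.113]
0.023 79 [0.083 0.085 0.087]
0.029 80 [0.083 0.084 0.084]
```

Emit:
step_arm(deltas=[[1,0.05,0.02,0.025,0],[1,0.09,0.043,0.051,0],[1,0.12,0.043,0.051,0],[1,0.145,0.043,0.051,0],[1,0.16,0.043,0.051,0],[1,0.171,0.043,0.051,0],[1,0.171,0.043,0.051,0],[1,0.171,0.043,0.051,0]], newtons=35)

```text
time_s: 19.82
tool_pos: [0.643, 0.2885, 0.1156]
tool_rot: [-42.7, 87.5, -69.5]
force: [-0.2, 0.6, 0.3]
grip_width: 0.0874
```

```bash
python3 st.py
python3 - <<'E'
from sim import *; from h import *
print(poled(monitor.get_obs()['qpos']))
E
```

```text
time_s 19.825
qpos [-13.356  30.947 -19.953  81.947  13.453  69.632 -62.357]
joint_velocities [ 0.076 -0.095  0.008 -0.082 -0.002 -0.051 -0.09 ]
tool_pos [0.643 0.288 0.116]
force [-0.238  0.63   0.304]
[[ 0.015  0.452  0.892]
 [-0.041  0.892 -0.451]
 [-0.999 -0.03   0.032]]
r,az 0.7047138833018681 24.16477465601619
[0.286 0.105 0.272]
```

Emit:
step_arm(deltas=[[-1,0,0,0,0],[-1,0,0,0,0],[-1,0,0,0,0],[-1,0,0,0,0],[-1,0,0,0,0],[-1,0,0,0,0]], newtons=35)

```text
time_s: 20.58
tool_pos: [0.6424, 0.288, 0.1143]
tool_rot: [-45.3, 87.5, -72.2]
force: [-0.4, -0.1, -0.2]
grip_width: 0.0353
```

Emit:
step_arm(deltas=[[-1,0,0,0,0],[-1,0,0,0,0],[-1,0,0,0,0],[-1,0,0,0,0]])

```text
time_s: 21.08
tool_pos: [0.6422, 0.2881, 0.1143]
tool_rot: [-45.8, 87.5, -72.7]
force: [-0.2, 0.2, 0.3]
grip_width: 0.0105
```

Emit:
step_arm(deltas=[[-1,0,0,0,10],[-1,0,0,0,20],[-1,0,0,0,30],[-1,0,0,0,40],[-1,0,0,0,50],[-1,0,0,0,58],[-1,0,0,0,61],[-1,0,0,0,61],[-1,0,0,0,61]])

```text
time_s: 22.2
tool_pos: [0.6424, 0.2877, 0.1143]
tool_rot: [15.4, 87.4, -72.4]
force: [1.1, -1.6, -0.0]
grip_width: 0.0108
```

```bash
python3 st.py; python3 -c "
from h import *
print(np.round(monitor.get_obs()['wrist_torque'],3), monitor.get_obs()['grip_width'])"
```

```text
time_s 22.2
qpos [ -21.105   29.839   -8.948   82.369    7.467   68.764 -119.458]
joint_velocities [-0.042  0.026  0.013 -0.073  0.06   0.037 -0.257]
tool_pos [0.642 0.288 0.114]
force [ 1.083 -1.61  -0.02 ]
[[ 0.014  0.999  0.038]
 [-0.043  0.039 -0.998]
 [-0.999  0.012  0.043]]
r,az 0.7039193780335126 24.12231479537466
[-0.005  0.275  0.206] 0.01081091331737784
```

Emit:
step_arm(deltas=[[1,0,0,0,60],[1,0,0,0,60],[1,0,0,0,60],[1,-0.03,0,0,0],[1,-0.06,0,0,0],[1,-0.09,-0.02,0.015,-10],[1,-0.11,-0.0475,0.0325,-20],[1,-0.11,-0.0475,0.0325,-30],[1,-0.11,-0.0475,0.0325,-30]])

```text
time_s: 23.32
tool_pos: [0.5947, 0.2586, 0.226]
tool_rot: [-12.1, 87.5, -69.6]
force: [0.1, -0.3, -0.3]
grip_width: 0.0858
```

```bash
python3 st.py
cat > look.py <<'E'
from h import *
import sys
m,p,d=cam('wrist','%s.png'%sys.argv[1])
for _ in range(5): read_camera('side')
m2,p2,d2=cam('wrist')
df=cv2.GaussianBlur(cv2.absdiff(p,p2),(5,5),0).max(2)
for (a,b,c,e) in [(180,320,330,420),(0,180,0,560)]: print('diff',np.percentile(df,[50,99]).round(), (df>25).sum())
C=cloud(m2,d2)
c=np.array([.6427,.2886]); u=np.linalg.norm(C[...,:2]-c,axis=2)
Q=C[(d2>0)&(u<.028)&(C[...,2]>.102)&(C[...,2]<.117)]
if len(Q)>20: print('switch',len(Q),np.round(Q.mean(0),4),cv2.minAreaRect((Q[:,:2]*1000).astype(np.float32)))
b=np.array([.5932,.2565]); u=np.linalg.norm(C[...,:2]-b,axis=2)
Q=C[(d2>0)&(u<.025)&(C[...,2]>.085)&(C[...,2]<.11)]; print('bolt',len(Q),np.round(np.median(Q,0),4))
ys,xs=np.where(df>25); print('changing px',np.round([np.median(xs),np.median(ys)]) if len(xs) else None)
h=np.hstack([p2,cv2.applyColorMap(np.clip(df*4,0,255).astype(np.uint8),2)]); cv2.imwrite('pics/%sd.png'%sys.argv[1],cv2.resize(h[:,:,::-1],(800,300)))
E
python3 look.py w2
```

```text
time_s 23.325
qpos [-16.621  19.316 -13.528  84.151   7.107  77.525 -88.52 ]
joint_velocities [ 6.973  1.639 -8.994 -0.307  3.169  0.379 64.808]
tool_pos [0.595 0.259 0.226]
force [ 0.096 -0.318 -0.321]
[[ 0.015  0.844  0.537]
 [-0.041  0.537 -0.843]
 [-0.999 -0.009  0.043]]
r,az 0.6484669259859895 23.506033731996553
diff [ 3. 58.] 9595
diff [ 3. 58.] 9595
switch 564 [0.643  0.2881 0.112 ] ((643.0613403320312, 287.8442687988281), (35.48573684692383, 11.043740272521973), 2.6784212589263916)
bolt 940 [0.5886 0.2542 0.1   ]
changing px [291. 114.]
```

View pics/w2d.png

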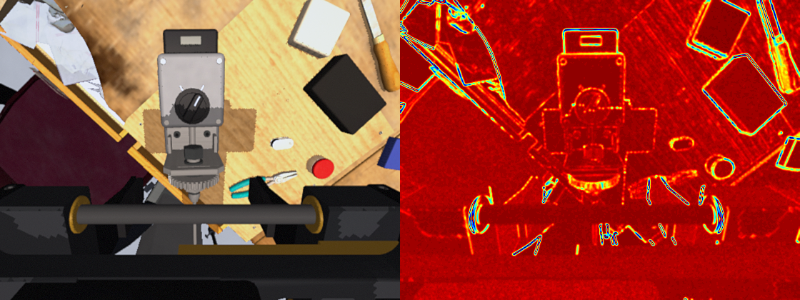

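```bash
python3 st.py; python3 look.py w3
```

```text
time_s 23.675
qpos [-16.701  19.425 -13.426  84.135   7.087  77.541 -88.912]
joint_velocities [-0.026 -0.055  0.029  0.001 -0.055  0.089  0.434]
tool_pos [0.595 0.259 0.225]
force [-0.44  -0.999 -0.058]
[[ 0.014  0.848  0.531]
 [-0.042  0.531 -0.847]
 [-0.999 -0.011  0.043]]
r,az 0.6484576523610892 23.498729181164382
diff [ 2. 14.] 243
diff [ 2. 14.] 243
switch 565 [0.643  0.2882 0.1119] ((643.0980834960938, 287.863037109375), (35.199825286865234, 11.052757263183594), 2.8553366661071777)
bolt 964 [0.5887 0.2543 0.1004]
changing px [237. 126.]
```

Run:
```python
from h import *
F=[read_camera('wrist')[0].astype(int) for _ in range(6)]
for n,(a,b,c,e) in dict(wheel=(240,270,240,300),bolt=(200,235,250,295),house=(85,120,235,300),bench=(60,150,330,400)).items():
    print(n,[round(np.abs(F[i]-F[0])[a:b,c:e].mean(),1) for i in range(1,6)])
```

```text
wheel [np.float64(6.6), np.float64(9.1), np.float64(8.8), np.float64(6.3), np.float64(3.7)]
bolt [np.float64(1.7), np.float64(2.0), np.float64(2.4), np.float64(2.8), np.float64(3.1)]
house [np.float64(0.9), np.float64(0.9), np.float64(0.9), np.float64(0.9), np.float64(0.9)]
bench [np.float64(0.7), np.float64(0.8), np.float64(0.8), np.float64(0.8), np.float64(0.8)]
```

Emit:
step_arm(deltas=[[1,0.04,0,-0.005,0],[1,0.075,0,-0.005,0],[1,0.1,0,-0.005,0],[1,0.12,0,-0.005,0],[1,0.136,0,-0.005,0],[1,0.136,0,-0.005,0],[1,0.136,0,-0.005,0]], newtons=35)

```text
time_s: 25.2
tool_pos: [0.5945, 0.2574, 0.0899]
tool_rot: [-12.1, 87.5, -70.0]
force: [-0.3, -0.5, 0.8]
grip_width: 0.0872
```

```bash
python3 st.py; python3 -c "
from h import *
cam('wrist','w4.png')
from sim import *
print(poled(monitor.get_obs()['qpos']))"
```

```text
time_s 25.2
qpos [-16.926  25.056 -12.945  92.648   8.882  63.519 -90.577]
joint_velocities [ 0.026 -0.495 -0.051 -0.265  0.003 -0.059  0.141]
tool_pos [0.594 0.257 0.09 ]
force [-0.313 -0.508  0.812]
[[ 0.015  0.847  0.532]
 [-0.041  0.532 -0.846]
 [-0.999 -0.009  0.043]]
r,az 0.647796179225722 23.409565091885383
[0.331 0.116 0.235]
```

View pics/w4.png

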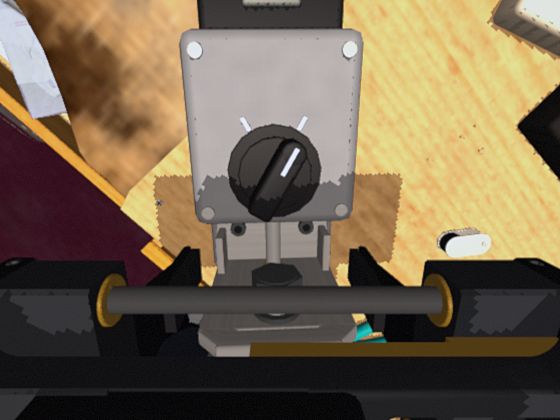

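The head sits at about (277, 288), centred between the fingers at cols ~170 and ~375. The switch mark points to the right-hand "on" line, so I'm closing.

Emit:
step_arm(deltas=[[-1,0,0,0,0],[-1,0,0,0,0],[-1,0,0,0,0],[-1,0,0,0,0],[-1,0,0,0,0],[-1,0,0,0,0],[-1,0,0,0,0],[-1,0,0,0,0],[-1,0,0,0,0],[-1,0,0,0,0],[-1,0,0,0,0],[-1,0,0,0,0]], newtons=40)

```text
time_s: 26.75
tool_pos: [0.5944, 0.256, 0.0887]
tool_rot: [-13.9, 87.4, -71.7]
force: [4.2, -3.8, -3.6]
grip_width: 0.0234
```

```bash
python3 st.py
cat > chk.py <<'E'
from h import *
F=[read_camera('side')[0].astype(int) for _ in range(6)]
w=[read_camera('wrist')[0].astype(int) for _ in range(6)]
cv2.imwrite('pics/s5.png',cv2.resize(F[-1].astype(np.uint8)[150:350,200:400,::-1],(600,600)))
D=np.max([np.abs(f-F[0]) for f in F[1:]],0).max(2); print('side changing px (col,row) count')
k=cv2.morphologyEx((D>25).astype(np.uint8),cv2.MORPH_CLOSE,np.ones((5,5)));n,L,S,c=cv2.connectedComponentsWithStats(k)
for i in range(1,n):
    if S[i,4]>15: print(S[i,4],np.round(c[i]))
D=np.max([np.abs(f-w[0]) for f in w[1:]],0).max(2); 
print('wrist: bolt box',D[265:290,245:310].mean().round(1),'housing',D[60:110,200:340].mean().round(1))
print(monitor.get_obs()['grip_width'],np.round(monitor.get_obs()['wrist_torque'],3))
E
python3 chk.py
```

```text
time_s 26.75
qpos [-16.903  25.107 -12.888  92.723   8.94   63.481 -90.577]
joint_velocities [-0.068  0.021 -0.067  0.086 -0.018 -0.066 -0.087]
tool_pos [0.594 0.256 0.089]
force [ 4.173 -3.847 -3.561]
[[ 0.014  0.847  0.531]
 [-0.043  0.531 -0.846]
 [-0.999 -0.011  0.044]]
r,az 0.6471794498341285 23.304393269161473
side changing px (col,row) count
wrist: bolt box 4.4 housing 2.1
0.02355595375450774 [-0.572 -0.852  0.064]
```

Emit:
step_arm(deltas=[[-1,0,0,0,0],[-1,0,0,0,0],[-1,0,0,0,0],[-1,0,0,0,0],[-1,0,0,0,0],[-1,0,0,0,0],[-1,0,0,0,0],[-1,0,0,0,0],[-1,0,0,0,0],[-1,0,0,0,0],[-1,0,0,0,0],[-1,0,0,0,0]])

```text
time_s: 28.85
tool_pos: [0.5944, 0.256, 0.0887]
tool_rot: [-13.8, 87.4, -71.7]
force: [4.6, -3.4, -3.5]
grip_width: 0.0231
```

Emit:
step_arm(deltas=[[-1,0,0,0,0],[-1,0,0,0,0],[-1,0,0,0,0],[-1,0,0,0,0],[-1,0,0,0,0],[-1,0,0,0,0],[-1,0,0,0,0],[-1,0,0,0,0],[-1,0,0,0,0],[-1,0,0,0,0],[-1,0,0,0,0],[-1,0,0,0,0]])

```text
time_s: 30.35
tool_pos: [0.5944, 0.2561, 0.0887]
tool_rot: [-13.8, 87.4, -71.7]
force: [5.7, -3.8, -3.3]
grip_width: 0.0235
```

```bash
python3 st.py|head -5; python3 chk.py
python3 - <<'E'
from h import *
for n in ['side','top','wrist']:
    F=[read_camera(n)[0].astype(int) for _ in range(5)]
    D=np.max([np.abs(f-F[0]) for f in F[1:]],0).max(2); ys,xs=np.where(D>20)
    print(n,len(xs),list(zip(xs,ys))[:12])
    cv2.imwrite('pics/e_%s.png'%n,F[-1].astype(np.uint8)[:,:,::-1])
a=cv2.resize(cv2.imread('pics/e_side.png')[180:320,210:350],(400,400));b=cv2.resize(cv2.imread('pics/e_top.png')[130:270,180:320],(400,400))
cv2.imwrite('pics/e.png',np.hstack([a,b]))
E
```

```text
time_s 30.35
qpos [-16.905  25.105 -12.889  92.724   8.94   63.481 -90.577]
joint_velocities [-0.021 -0.053 -0.03   0.065  0.023  0.001 -0.127]
tool_pos [0.594 0.256 0.089]
force [ 5.709 -3.832 -3.32 ]
side changing px (col,row) count
wrist: bolt box 4.4 housing 2.1
0.023542823311588475 [-0.535 -0.789  0.061]
side 0 []
top 1074 [(np.int64(429), np.int64(0)), (np.int64(273), np.int64(4)), (np.int64(431), np.int64(5)), (np.int64(276), np.int64(6)), (np.int64(486), np.int64(11)), (np.int64(462), np.int64(12)), (np.int64(470), np.int64(13)), (np.int64(290), np.int64(14)), (np.int64(482), np.int64(23)), (np.int64(506), np.int64(30)), (np.int64(259), np.int64(271)), (np.int64(188), np.int64(276))]
wrist 3 [(np.int64(224), np.int64(36)), (np.int64(279), np.int64(242)), (np.int64(279), np.int64(243))]
```

View pics/e.png

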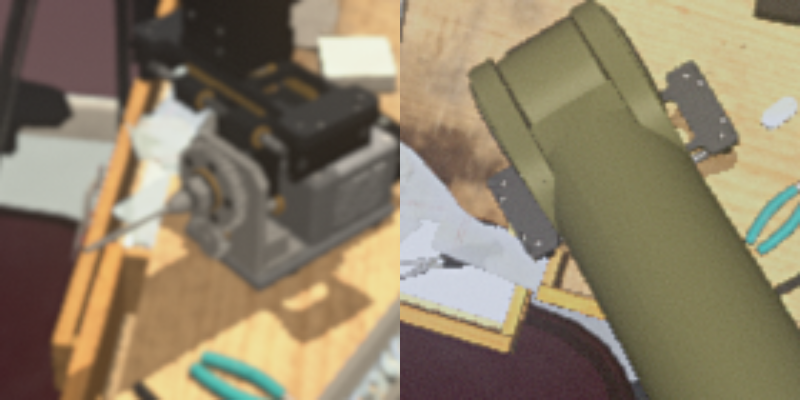

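Run:
```python
from h import *
F=[];T=[]
for i in range(24):
    F.append(read_camera('side')[0].astype(float)); T.append(monitor.get_obs()['time_s'])
F=np.array(F)
for n,(a,b,c,e) in dict(wheel=(228,266,272,298),housing=(240,265,310,345),bench=(285,305,230,270),rod=(250,270,238,272)).items():
    B=F[:,a:b,c:e]; print(n,[round(np.abs(B[i]-B[0]).mean(),1) for i in range(1,24,2)],'std',B.std(0).mean().round(2),B.std(0).max().round(1))
s=F.std(0).max(2); ys,xs=np.where(s>np.percentile(s,99.9)); print(np.percentile(s,[50,99,99.9]).round(1)); 
k=(xs>260)&(xs<310)&(ys>215)&(ys<280); print(k.sum(),len(xs))
cv2.imwrite('pics/std.png',cv2.resize(np.clip(s[200:290,230:350]*15,0,255).astype(np.uint8),(720,540)))
w=read_camera('wrist'); m=camera_model('wrist'); C=cloud(m,w[1])
u=np.linalg.norm(C[...,:2]-[.6427,.2886],axis=2); Q=C[(w[1]>0)&(u<.028)&(C[...,2]>.102)&(C[...,2]<.117)]
print('switch',len(Q),cv2.minAreaRect((Q[:,:2]*1000).astype(np.float32))); print(T[0],T[-1])
```

```text
wheel [np.float64(1.9), np.float64(2.6), np.float64(3.0), np.float64(3.2), np.float64(3.8), np.float64(3.8), np.float64(4.1), np.float64(4.5), np.float64(4.3), np.float64(4.4), np.float64(4.6), np.float64(4.4)] std 2.81 14.9
housing [np.float64(0.6), np.float64(0.5), np.float64(0.6), np.float64(0.5), np.float64(0.6), np.float64(0.6), np.float64(0.6), np.float64(0.5), np.float64(0.6), np.float64(0.6), np.float64(0.5), np.float64(0.5)] std 0.55 1.0
bench [np.float64(0.5), np.float64(0.5), np.float64(0.5), np.float64(0.5), np.float64(0.5), np.float64(0.5), np.float64(0.5), np.float64(0.5), np.float64(0.5), np.float64(0.5), np.float64(0.5), np.float64(0.5)] std 0.51 0.9
rod [np.float64(0.5), np.float64(0.4), np.float64(0.4), np.float64(0.4), np.float64(0.4), np.float64(0.5), np.float64(0.4), np.float64(0.5), np.float64(0.5), np.float64(0.4), np.float64(0.4), np.float64(0.4)] std 0.47 0.8
[0.6 1.2 4.3]
236 236
switch 2412 ((642.66455078125, 287.9905090332031), (35.51372528076172, 11.191399574279785), 2.777388334274292)
31.75 32.9
```

The wheel is turning, the rod and bolt stand still, the switch is on, and the grip has held for over 5 s. I'm handing in.

```bash
python3 -c "
from h import *
print(env.sign_off(), monitor.get_obs()['grip_width'], monitor.get_obs()['time_s'])"
```

```text
the job is handed in; nothing more can be done
the job is handed in; nothing more can be done
```

The job is handed in: the switch is on, and the arm holds the hidden bolt head at 40 N while the drive wheel keeps running. No verdict was reported.

I took the arm over the lamp, with a few loops first to bring the elbow clear of the pole. I then turned the switch bar about 60° clockwise, lowered the fingers into the gap behind the bracket and closed them on the head.

**Last checks:**
- **Switch:** the bar stands at 2.8° in the world. On should be about 3°.
- **Wheel:** its picture keeps changing in the side camera. I did not measure its speed.
- **Bolt:** the winding rod shows only image noise over 1.1 s, so the bolt stands still.
- **Grip:** the opening is 23.5 mm on the 24 mm flats, and the tool is about 1 mm from the estimated centre of the head. It had held for over 5 s, and the clock read about 33 s.
- **Forces and other things:** force on the tool was about 8 N. I saw nothing on the bench move, but I did not measure each loose item again.

**Slip and disagreements:**
- While opening off the switch, I commanded a further 60° clockwise turn by mistake for three rows. The pictures afterwards still showed the switch at on.
- My first two wheel checks during the hold saw no motion, because the frames were too close together for the threshold. The longer check showed it clearly.
- The tool stayed tilted about 2.5° after an early reach limit, which did no harm.

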